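Put the calibration weights away by size

ROBOT

A 6-joint arm with a two-finger parallel gripper is mounted at the origin on a cart in front of the work surface, level with it; the furniture and walls round the work are solid. World frame = base frame: x ahead of the robot, y to its left, z up, the work surface at z = 0. Lengths are in m, angles in degrees, forces in N, time in s.
With the tool pointing down it reaches from about 0.375 to 0.9 m from the base axis. Payload 3.1 kg.
Tool frame: the origin (TCP) lies on the centre line of the jaws, within the pads' length; the fingertips stand 25 mm ahead of it and the grasp point (between the pads) lies 6 mm ahead of it; y points along the fingers, x is the direction in which the jaws open and shut, and the axes are right-handed (so a half turn about y gives the same grasp; the last joint's range is limited). The gripper opens to 87 mm and grips with 3 to 60 N. Pads are 19 mm wide; open, the fingers measure 117 mm over their backs; the gripper's body (75 mm by 190 mm) begins 51 mm behind the grasp point.
Start: joints at [53.428, 30.224, 82.088, -0, 67.689, -10.227], TCP at [0.277, 0.56, 0.248] pointing down, gripper open.
Joint ranges: [-176.69, 176.69], [-43.24, 126.21], [12.49, 139.97], [-82, 262], [0, 151.66], [-163.58, 163.58]. Speed limits (degrees/s): [159.86, 159.86, 180, 180, 180, 180].

INTERFACE

Orientations are given as a 3x3 rotation matrix whose columns are the frame's x, y, z axes.
In Python, from rig import * gives the robot as it stands.
- The arm moves only by the tool play_rows, never from a script. Its argument "commands" is a list of rows, each a list of 2 entries, a list of its own where there are three numbers: the shift along the world's x, y, z in m, then the turn, a rotation vector about the world's x, y, z in rad. A call has 1 to 10 rows; each row is the pose to reach, as a shift and turn from the pose commanded when the call began; what a row does not reach only later rows make up. A row lasts 1/8 s, in which the tool goes at most 62.5 mm and 10.7 degrees, less where a joint would pass 70% of its speed; a pose out of reach is approached as far as the arm can. A call with a gripper value outside its range is refused whole. "gripper" is the finger opening in m, from 0 to 0.087, set as the call begins (left out, the last holds). The fingers move at their own pace and stop on an object; the grip force is fixed at half the most. Time passes only in rows, so rows that repeat a pose let the fingers close. It gives the time, the measured TCP pose, the force and the opening at its end, in the units of the state.
- read_state(): the state, without advancing time (a new reading comes with each control period).
- capture(name): name is "scene" or "top" or "wrist"; returns a dict with "frame" (480x640x3 uint8, red, green, blue), "depth" (480x640 float32, m along the optical axis (not along the pixel's ray), 0 where there is no reading), "mtx" (3x3 intrinsics, pixels), "cam_to_world" (4x4, takes a point from camera to world coordinates); the wrist camera has in their place "hand_eye" (4x4, takes a point from camera to tool coordinates, whose origin is the TCP and whose axes are the tool frame's). Camera axes: x right, y down, z forward; pixel columns grow to the right and rows downward; lengths in m; the calibration is good to about 2 mm. A picture is of the moment at which its call begins: read the wrist's pose just before it.
- hand_in(): hands the job in, once; it reports no verdict.
The state is a dict: "time_s": time; "joint_positions": joint angles; "qvel": joint speeds; "tau": joint torques, N m; "position": TCP position; "tcp_rot": TCP orientation; "force": force on the tool from outside, world axes, zero at the start; "moment": the same for the moment, N m; "opening": opening from 0.0 (shut) to 1.0 (fully open).
Only numpy, scipy, OpenCV 4.12 (cv2) and the standard library are available. Lean on these libraries where they do the work, as an engineer would, in place of code of your own. Each camera call takes 0.05 s, during which the arm holds its last target. There are 200 camera calls.

TASK

The pocket scale has been checked: put the four steel calibration weights, which stand about the bench, back into their round wooden stands by size, the largest weight in the stand with the largest well, the next largest in the next, and so on down to the smallest. Each weight must stand upright on the floor of its own well; set them down gently rather than dropping them, do not knock any over, and leave the solder spool and the glass jar where they are.

Things in the scene. Friction and masses are not known exactly. Their poses are not given: they have to be found in the camera images.
- weight_1: The largest of four loose bright steel calibration weights: an upright plain cylinder 54 mm in diameter and 40 mm high, with a short neck and a round knob 27 mm in diameter on top, 52 mm high in all, about 0.55 kg (varies by a quarter). Origin: centre of its underside; z up; round, so its yaw is of no account.
- weight_2: The second largest of four loose bright steel calibration weights: an upright plain cylinder 42 mm in diameter and 36 mm high, with a short neck and a round knob 21 mm in diameter on top, 48 mm high in all, about 0.32 kg (varies by a quarter). Origin: centre of its underside; z up; round, so its yaw is of no account.
- weight_3: The second smallest of four loose bright steel calibration weights: an upright plain cylinder 30 mm in diameter and 32 mm high, with a short neck and a round knob 15 mm in diameter on top, 44 mm high in all, about 0.15 kg (varies by a quarter). Origin: centre of its underside; z up; round, so its yaw is of no account.
- weight_4: The smallest of four loose bright steel calibration weights: an upright plain cylinder 18 mm in diameter and 28 mm high, with a short neck and a round knob 9 mm in diameter on top, 40 mm high in all, about 0.05 kg (varies by a quarter). Origin: centre of its underside; z up; round, so its yaw is of no account.
- stand_1: The largest of four fixed round dark wooden stands: a low disc 96 mm in diameter and 12 mm high, with an open round well 72 mm in diameter and 7 mm deep in the middle (felted grey floor 5 mm above the bench, rim 12 mm wide all round). The home of weight_1, with 9 mm of play all round it. Origin: centre of the underside, at bench height; z up.
- stand_2: The second largest of four fixed round dark wooden stands: a low disc 84 mm in diameter and 12 mm high, with an open round well 60 mm in diameter and 7 mm deep in the middle (felted grey floor 5 mm above the bench, rim 12 mm wide all round). The home of weight_2, with 9 mm of play all round it. Origin: centre of the underside, at bench height; z up.
- stand_3: The second smallest of four fixed round dark wooden stands: a low disc 72 mm in diameter and 12 mm high, with an open round well 48 mm in diameter and 7 mm deep in the middle (felted grey floor 5 mm above the bench, rim 12 mm wide all round). The home of weight_3, with 9 mm of play all round it. Origin: centre of the underside, at bench height; z up.
- stand_4: The smallest of four fixed round dark wooden stands: a low disc 60 mm in diameter and 12 mm high, with an open round well 36 mm in diameter and 7 mm deep in the middle (felted grey floor 5 mm above the bench, rim 12 mm wide all round). The home of weight_4, with 9 mm of play all round it. Origin: centre of the underside, at bench height; z up.
- solder_spool: Bystander, loose: grey spool of solder wire standing on its flange, 52 mm in diameter, 28 mm high. Not a weight. Origin: centre of the underside.
- jar_pickle: Bystander, loose: small glass jar with a black lid, 52 mm in diameter, 64 mm high. Origin: centre of the underside.
There are look-alikes about, which are no part of the job. What is shaped like the weight_1 but purple is not meant.

How it is judged (in metres and radians):
At the end, for the whole second after the job is handed in: Each weight stands upright (within 0.08 rad), released and at rest, on the floor of the well of its own size rank: axes within 12 mm, underside less than 8 mm above the bench (well floor 5 mm, rim 12 mm). Spool and jar are within 15 mm of where they stood (horizontal distance between weight_1 and stand_1 below 0.012 m and z of weight_1 in the frame of stand_1 below 0.008 m and angle between each of weight_1, weight_2, weight_3, weight_4's own z axis and vertical below 0.08 rad and linear speed of each of weight_1, weight_2, weight_3, weight_4 below 0.02 m/s and angular speed of each of weight_1, weight_2, weight_3, weight_4 below 0.2 rad/s and horizontal distance between weight_2 and stand_2 below 0.012 m and z of weight_2 in the frame of stand_2 below 0.008 m and horizontal distance between weight_3 and stand_3 below 0.012 m and z of weight_3 in the frame of stand_3 below 0.008 m and horizontal distance between weight_4 and stand_4 below 0.012 m and z of weight_4 in the frame of stand_4 below 0.008 m and distance of each of solder_spool, jar_pickle from where it was at the start of the episode below 0.015 m); the robot touches nothing.
It fails at once if a weight is dropped: over a stand and less than 50 mm above the bench it moves faster than 0.6 m/s ((linear speed of weight_1 above 0.6 m/s and height (world z) of weight_1 below 0.05 m and (horizontal distance between weight_1 and stand_1 below 0.03 m or horizontal distance between weight_1 and stand_2 below 0.03 m or horizontal distance between weight_1 and stand_3 below 0.03 m or horizontal distance between weight_1 and stand_4 below 0.03 m)) or (linear speed of weight_2 above 0.6 m/s and height (world z) of weight_2 below 0.05 m and (horizontal distance between weight_2 and stand_1 below 0.03 m or horizontal distance between weight_2 and stand_2 below 0.03 m or horizontal distance between weight_2 and stand_3 below 0.03 m or horizontal distance between weight_2 and stand_4 below 0.03 m)) or (linear speed of weight_3 above 0.6 m/s and height (world z) of weight_3 below 0.05 m and (horizontal distance between weight_3 and stand_1 below 0.03 m or horizontal distance between weight_3 and stand_2 below 0.03 m or horizontal distance between weight_3 and stand_3 below 0.03 m or horizontal distance between weight_3 and stand_4 below 0.03 m)) or (linear speed of weight_4 above 0.6 m/s and height (world z) of weight_4 below 0.05 m and (horizontal distance between weight_4 and stand_1 below 0.03 m or horizontal distance between weight_4 and stand_2 below 0.03 m or horizontal distance between weight_4 and stand_3 below 0.03 m or horizontal distance between weight_4 and stand_4 below 0.03 m))).
It fails at once if a weight is knocked over (angle between any of weight_1, weight_2, weight_3, weight_4's own z axis and vertical above 0.8 rad).
It fails at once if the solder spool or the jar is moved by more than 15 mm (distance of any of solder_spool, jar_pickle from where it was at the start of the episode above 0.015 m).
It also fails if it takes over 120 s, if anything falls off the work surface, if the arm or the gripper's body presses on something with over 40 N, if the wrist force passes 120 N, or if a joint passes its speed limit or range.

## Working session

There is one attempt and no reset: what is moved stays moved. The work goes in short steps, Python scripts to look and compute and a tool call to move; the robot and the scene stay as the last step left them, time stands still between calls to the robot, and variables do not carry over. Pictures are saved under pics/ and viewed, about 12 in all and at most 16, crops included, and the job is handed in when it is done.

Besides the shell and the picture viewer there is one more tool, called after "Emit:" as name([rows], argument=value, ...), one row to a line, values as JSON. play_rows: Moves the arm, as the interface text tells. Its arguments: {"type":"object","properties":{"commands":{"type":"array"},"gripper":{"type":"number"}},"required":["commands"]}

```bash
mkdir -p pics; ls
python3 - <<'E'
from rig import *
import cv2,numpy as np
s=read_state();print(s)
for n in("top","scene"):
    c=capture(n);np.savez(n+"0.npz",**c)
    cv2.imwrite(f"pics/{n}0.png",c["frame"][:,:,::-1]);print(n,c["mtx"],c["cam_to_world"])
E
```

```text
pics
{'time_s': 0.0, 'joint_positions': array([ 5.34279729e+01,  3.02789567e+01,  8.21561535e+01,  2.58909734e-04,
        6.76889704e+01, -1.02267225e+01]), 'qvel': array([-0.01551684, -0.02802816, -0.09083305,  0.02073135, -0.00643652,
       -0.04935417]), 'tau': array([-1.31009187e-05, -4.40034413e+01, -1.76597017e+01,  6.32761046e-02,
        5.81085496e-02, -1.56963183e-04]), 'position': array([0.27691988, 0.55954934, 0.24657297]), 'tcp_rot': array([[ 4.43780081e-01, -1.29370089e-03, -8.96134792e-01],
       [ 8.96133194e-01, -1.73673138e-03,  4.43781796e-01],
       [-2.13046632e-03, -9.99997655e-01,  3.88601524e-04]]), 'force': array([0.57122055, 0.7649033 , 0.25492881]), 'moment': array([ 0.01662789,  0.01759345, -0.02073232]), 'opening': 0.9992328342644641}
top [[541.62885025   0.         313.01169879]
 [  0.         541.62885025 243.1097481 ]
 [  0.           0.           1.        ]] [[ 0.01624801 -0.98056543  0.19551839  0.28134584]
 [-0.99986713 -0.01567716  0.00446694  0.18988149]
 [-0.00131495 -0.19556499 -0.98068986  1.24461769]
 [ 0.          0.          0.          1.        ]]
scene [[593.95392978   0.         327.69325777]
 [  0.         593.95392978 239.83825916]
 [  0.           0.           1.        ]] [[ 0.82081878 -0.31982828  0.47325089 -0.07283498]
 [-0.57109968 -0.44490537  0.68985823 -0.64680875]
 [-0.01008431 -0.83652202 -0.54784051  0.69037755]
 [ 0.          0.          0.          1.        ]]
```

View pics/top0.png

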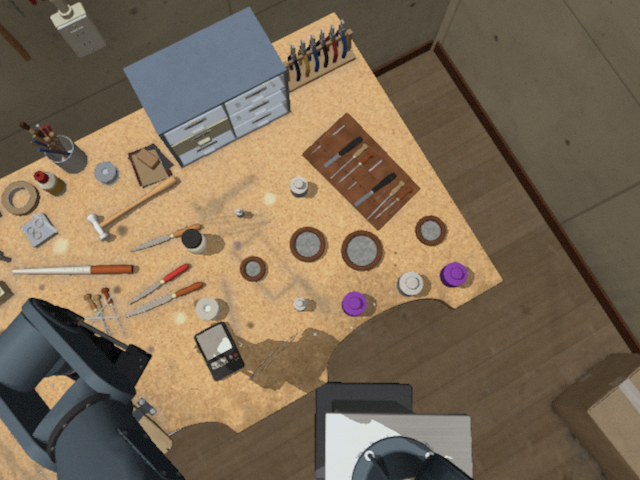

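View pics/scene0.png

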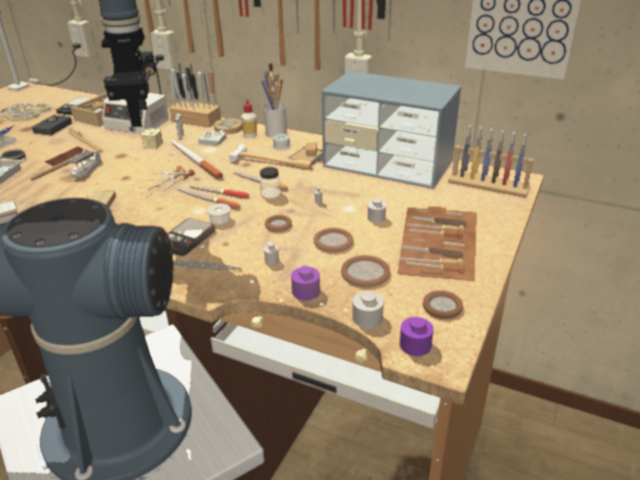

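The top view shows the weights (bright steel) at about (411,284), (300,186), (300,304) and (240,213). The stands are at (362,250), (307,244), (431,230) and (253,268). The jar is at (195,240), and the spool candidates are (207,308) and (106,172). The purple cylinders at (355,304) and (455,274) are the look-alikes and are not meant.

```bash
cat > h.py <<'E'
import numpy as np,cv2
def world(c,T=None):
    T=c["cam_to_world"] if T is None else T
    K=c["mtx"];d=c["depth"];v,u=np.mgrid[:480,:640]
    P=np.stack([(u-K[0,2])/K[0,0]*d,(v-K[1,2])/K[1,1]*d,d],-1)
    return P@T[:3,:3].T+T[:3,3]
def ray(c,u,v,z,T=None):
    T=c["cam_to_world"] if T is None else T
    K=c["mtx"];r=T[:3,:3]@np.array([(u-K[0,2])/K[0,0],(v-K[1,2])/K[1,1],1]);o=T[:3,3]
    return (o+r*(z-o[2])/r[2])[:2]
E
python3 - <<'E'
from h import *
c=dict(np.load("top0.npz"));W=world(c)
for n,u,v,r in [("w1",411,284,18),("w2",300,186,16),("w3",300,304,14),("w4",240,213,12),("purpA",355,304,18),("purpB",455,274,18),("jar",195,240,18),("spool?",207,308,18),("spool??",106,172,16)]:
    p=W[v-r:v+r,u-r:u+r].reshape(-1,3);z0=np.percentile(p[:,2],10)
    q=p[p[:,2]>z0+.015].astype(np.float32)
    cc,rr=cv2.minEnclosingCircle(q[:,:2]*1000)
    print(n,"bench",z0.round(4),"top",p[:,2].max().round(4),"circ",np.round(cc,1),round(2*rr,1),"dist",round(float(np.hypot(*cc))))
hsv=cv2.cvtColor(c["frame"],cv2.COLOR_RGB2HSV);B=hsv
for n,u,v,r in [("s1",362,250,26),("s2",307,244,24),("s3",431,230,22),("s4",253,268,20)]:
    m=np.zeros((480,640),np.uint8);m[v-r:v+r,u-r:u+r]=(B[v-r:v+r,u-r:u+r,2]<125)&(B[v-r:v+r,u-r:u+r,1]>70)
    k=max(cv2.findContours(m,cv2.RETR_EXTERNAL,2)[0],key=cv2.contourArea)
    (x,y),(a,b),_=cv2.fitEllipse(k)
    ctr=ray(c,x,y,.010);print(n,np.round([x,y,a,b],1),np.round(ctr*1000,1),"diam~",round(b/541*1190,0),"dist",round(np.hypot(*ctr)*1000))
im=c["frame"][150:345,180:480,::-1];cv2.imwrite("pics/crop0.png",cv2.resize(im,None,fx=2.6,fy=2.6,interpolation=2))
E
```

```text
w1 bench -0.0023 top 1.2446 circ [364.7  71. ] 290.4 dist 372
w2 bench -0.0016 top 1.2446 circ [480.4 212.6] 400.8 dist 525
w3 bench -0.0019 top 1.2446 circ [339.4 209.6] 122.6 dist 399
w4 bench -0.0017 top 1.2446 circ [443.5 279.6] 370.6 dist 524
purpA bench -0.0018 top 1.2446 circ [343.4 136.1] 164.2 dist 369
purpB bench -0.0017 top 1.2446 circ [374.5  20.5] 386.6 dist 375
jar bench -0.0011 top 1.2446 circ [415.8 351.2] 420.0 dist 544
spool? bench -0.0012 top 1.2446 circ [346.1 331.7] 311.8 dist 479
spool?? bench -0.0009 top 1.2446 circ [494.2 448.4] 669.8 dist 667
s1 [361.9 250.5  39.5  41.4] [511.9  81.8] diam~ 91.0 dist 518
s2 [307.7 244.2  34.1  35.5] [524.8 207.7] diam~ 78.0 dist 564
s3 [430.6 230.4  29.   30.8] [562.  -78.6] diam~ 68.0 dist 567
s4 [253.1 268.6  24.4  25.8] [465.5 332.5] diam~ 57.0 dist 572
```

View pics/crop0.png

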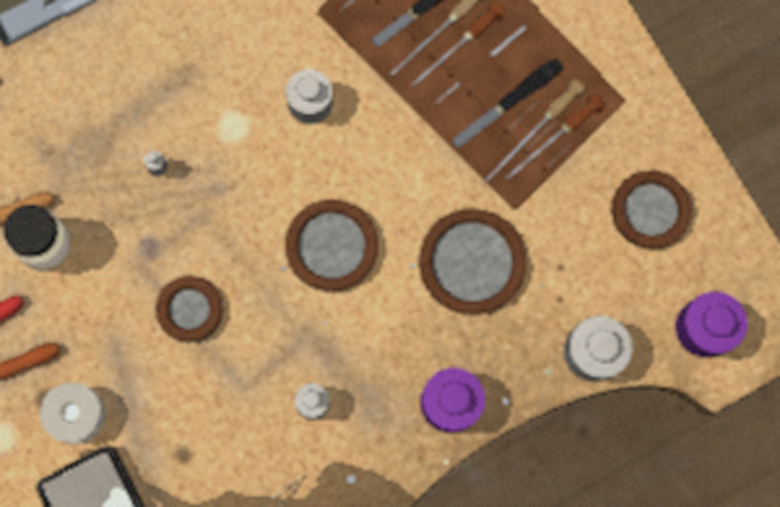

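The crop confirms the picture: steel weights at crop (600,347) for w1, (309,95) for w2, (312,400) for w3 and (155,162) for w4. The spool is at (72,412), the jar at (36,238), and the two purple look-alikes at (455,400) and (712,323). I'll redo the circle fits without the empty depth pixels.

Run:
```python
from h import *
c=dict(np.load("top0.npz"));W=world(c)
for n,u,v,r,h in [("w1",411,284,18,.04),("w2",300,186,16,.036),("w3",300,304,14,.032),("w4",240,213,12,.028),("purpA",355,304,18,.04),("purpB",455,274,18,.04),("jar",195,240,18,.064),("spool",207,308,18,.028)]:
    p=W[v-r:v+r,u-r:u+r].reshape(-1,3);p=p[(p[:,2]<.2)]
    q=p[(p[:,2]>h-.008)].astype(np.float32)
    cc,rr=cv2.minEnclosingCircle(q[:,:2]*1000)
    k=p[p[:,2]>h+.004]
    print(n,len(q),"top",p[:,2].max().round(4),"circ",np.round(cc,1),round(2*rr,1),"knob",(k[:,:2].mean(0)*1000).round(1) if len(k) else 0,"dist",round(float(np.hypot(*cc))),"az",np.degrees(np.arctan2(cc[1],cc[0])).round(1))
```

```text
w1 465 top 0.058 circ [433.6 -25.5] 54.3 knob [432.6 -24.8] dist 434 az -3.4
w2 252 top 0.0546 circ [659.2 230.8] 42.2 knob [657.9 229. ] dist 698 az 19.3
w3 139 top 0.0497 circ [384.4 222.3] 29.7 knob [384.2 222.3] dist 444 az 30.0
w4 52 top 0.0459 circ [596.2 367.8] 19.1 knob [595.2 366.4] dist 700 az 31.7
purpA 464 top 0.0584 circ [386.5 101. ] 53.5 knob [387.  101.4] dist 400 az 14.6
purpB 461 top 0.0574 circ [ 456.6 -125. ] 55.3 knob [ 455.5 -123.9] dist 473 az -15.3
jar 325 top 0.071 circ [522.9 465.9] 45.7 knob [524.2 465.8] dist 700 az 41.7
spool 429 top 0.0363 circ [362.6 422.7] 73.5 knob [366.6 431.8] dist 557 az 49.4
```

Emit:
play_rows([
  [[0.016,-0.058,0],[0,0,0]],
  [[0.031,-0.117,0],[0,0,0]],
  [[0.047,-0.175,0],[0,0,0]],
  [[0.062,-0.234,0],[0,0,0]],
  [[0.078,-0.292,-0.01],[0,0,0]],
  [[0.094,-0.351,-0.03],[0,0,0]],
  [[0.109,-0.41,-0.05],[0,0,0]],
  [[0.125,-0.468,-0.06],[0,0,0]],
  [[0.14,-0.526,-0.07],[0,0,0]],
  [[0.156,-0.585,-0.078],[0,0,0]],
], gripper=0.087)

```text
time_s: 1.35
position: [0.4334, -0.0269, 0.169]
tcp_rot: [[0.444, -0.0, -0.896], [0.896, 0.0, 0.444], [0.0, -1.0, 0.0]]
force: [0.6, -0.1, -0.3]
opening: 1.004
```

Emit:
play_rows([
  [[0,0,0],[0,0,0]],
  [[0,0,0],[0,0,0]],
  [[0,0,0],[0,0,0]],
  [[0,0,0],[0,0,0]],
])

```text
time_s: 1.85
position: [0.4329, -0.0234, 0.1697]
tcp_rot: [[0.441, -0.0, -0.897], [0.897, 0.0, 0.441], [0.0, -1.0, 0.0]]
force: [-0.4, 0.5, -0.8]
opening: 1.001
```

```bash
cat >> h.py <<'E'
def wrist():
    from rig import read_state,capture
    s=read_state();c=capture("wrist");T=np.eye(4);T[:3,:3]=s["tcp_rot"];T[:3,3]=s["position"]
    c["T"]=T@c["hand_eye"];c["s"]=s;return c
def weight(c,near,h,tol=.035):
    W=world(c,c.get("T"));ok=(c["depth"]>0.02)&(W[...,2]>h-.006)&(W[...,2]<h+.017)&(np.hypot(W[...,0]-near[0],W[...,1]-near[1])<tol)
    q=W[ok];cc,rr=cv2.minEnclosingCircle((q[:,:2]*1000).astype(np.float32))
    k=q[q[:,2]>h+.008]
    return np.round(cc,1),round(2*rr,1),len(q),(k[:,:2].mean(0)*1000).round(1) if len(k) else 0, q[:,2].max().round(4)
E
python3 - <<'E'
from h import *
c=wrist();s=c["s"];print(s["time_s"],s["position"],s["tcp_rot"].round(4),s["force"],s["joint_positions"].round(1))
cv2.imwrite("pics/w1.png",c["frame"][:,:,::-1])
print(weight(c,(.433,-.025),.04))
E
```

```text
1.85 [ 0.43285855 -0.0234169   0.1697397 ] [[ 4.413e-01 -2.000e-04 -8.974e-01]
 [ 8.974e-01  1.000e-04  4.413e-01]
 [ 0.000e+00 -1.000e+00  2.000e-04]] [-0.38562899  0.53427271 -0.7578435 ] [-17.9  23.4 113.3   0.   43.3 -81.8]
(array([434.8, -26.5]), 54.0, 5321, array([434.3, -26.1]), np.float64(0.0528))
```

View pics/w1.png

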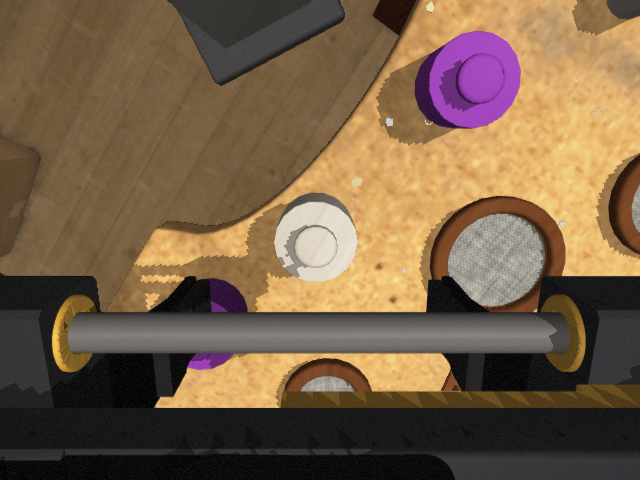

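The wrist view shows the bright steel weight at (316,238), which is the one under the jaws. The purple ones at (468,80) and (215,325) stay clear. Both measurements agree to about 1 mm, so I'm descending.

Emit:
play_rows([
  [[0.001,-0.001,-0.03],[0,0,0]],
  [[0.001,-0.001,-0.06],[0,0,0]],
  [[0.001,-0.001,-0.085],[0,0,0]],
  [[0.001,-0.001,-0.105],[0,0,0]],
  [[0.001,-0.001,-0.12],[0,0,0]],
  [[0.001,-0.001,-0.128],[0,0,0]],
  [[0.001,-0.001,-0.132],[0,0,0]],
  [[0.001,-0.001,-0.132],[0,0,0]],
])

```text
time_s: 2.9
position: [0.4344, -0.0258, 0.0377]
tcp_rot: [[0.443, 0.0, -0.896], [0.896, -0.0, 0.443], [0.0, -1.0, -0.0]]
force: [0.6, -0.3, 0.3]
opening: 1.001
```

Emit:
play_rows([
  [[0,0,0],[0,0,0]],
  [[0,0,0],[0,0,0]],
  [[0,0,0],[0,0,0]],
  [[0,0,0],[0,0,0]],
  [[0,0,0],[0,0,0]],
  [[0,0,0],[0,0,0]],
  [[0,0,0],[0,0,0]],
  [[0,0,0],[0,0,0]],
], gripper=0.03)

```text
time_s: 3.9
position: [0.4343, -0.026, 0.0376]
tcp_rot: [[0.444, 0.0, -0.896], [0.896, -0.0, 0.444], [-0.0, -1.0, -0.0]]
force: [-1.2, -0.3, 3.7]
opening: 0.615
```

Emit:
play_rows([
  [[0,0,0.005],[0,0,0]],
  [[0,0,0.015],[0,0,0]],
  [[0,0,0.03],[0,0,0]],
  [[0,0,0.05],[0,0,0]],
  [[0,0,0.07],[0,0,0]],
  [[0,0,0.08],[0,0,0]],
  [[0,0,0.08],[0,0,0]],
])

```text
time_s: 4.78
position: [0.4345, -0.0259, 0.1181]
tcp_rot: [[0.444, 0.001, -0.896], [0.896, -0.0, 0.444], [0.0, -1.0, -0.001]]
force: [0.6, -0.6, -5.8]
opening: 0.616
```

Emit:
play_rows([
  [[0.006,0.008,0],[0,0,0]],
  [[0.018,0.025,0],[0,0,0]],
  [[0.032,0.045,0],[0,0,0]],
  [[0.047,0.065,0],[0,0,0]],
  [[0.06,0.084,0],[0,0,0]],
  [[0.071,0.098,0],[0,0,0]],
  [[0.076,0.106,0],[0,0,0]],
  [[0.078,0.108,0],[0,0,0]],
  [[0.078,0.108,0],[0,0,0]],
  [[0.078,0.108,0],[0,0,0]],
])

```text
time_s: 6.02
position: [0.5118, 0.0816, 0.1175]
tcp_rot: [[0.444, -0.001, -0.896], [0.896, -0.0, 0.444], [-0.0, -1.0, 0.001]]
force: [0.1, 0.1, -5.4]
opening: 0.619
```

```bash
cat >> h.py <<'E'
def stand(c,near,rad):
    # stand rim: points 7..16 mm high near the expected centre; circle about them
    W=world(c,c.get("T"));d=np.hypot(W[...,0]-near[0],W[...,1]-near[1])
    hsv=cv2.cvtColor(c["frame"],cv2.COLOR_RGB2HSV)
    ok=(c["depth"]>.02)&(d<rad+.012)&(W[...,2]>.007)&(W[...,2]<.016)
    q=(W[ok][:,:2]*1000).astype(np.float32)
    x=np.linalg.lstsq(np.c_[2*q,np.ones(len(q))],(q**2).sum(1),rcond=None)[0]
    return x[:2].round(1),round(2*(x[2]+x[:2]@x[:2])**.5,1),np.ptp(q,0),len(q)
E
python3 - <<'E'
from h import *
from rig import *
c=wrist();print(c["s"]["position"],c["s"]["force"]);cv2.imwrite("pics/s1.png",c["frame"][:,:,::-1])
print(stand(c,(.512,.082),.048)); t=capture("top");t["cam_to_world"];print("top",[stand(t,n,r) for n,r in [((.512,.082),.048),((.525,.208),.042),((.562,-.079),.036),((.4655,.3325),.03)]])
E
```

```text
[0.51180168 0.08159605 0.11751693] [ 0.08310071  0.06840655 -5.37034786]
(array([512.5,  81.8]), np.float64(83.6), array([86.82913, 95.58509], dtype=float32), 5633)Traceback (most recent call last):
  File "<stdin>", line 4, in <module>
  File "h.py", line 27, in stand
    return x[:2].round(1),round(2*(x[2]+x[:2]@x[:2])**.5,1),np.ptp(q,0),len(q)
                                                            ~~~~~~^^^^^
    return _methods._ptp(a, axis=axis, out=out, **kwargs)
           ~~~~~~~~~~~~~^^^^^^^^^^^^^^^^^^^^^^^^^^^^^^^^^
    umr_maximum(a, axis, None, out, keepdims),
    ~~~~~~~~~~~^^^^^^^^^^^^^^^^^^^^^^^^^^^^^^
ValueError: zero-size array to reduction operation maximum which has no identity
```

View pics/s1.png

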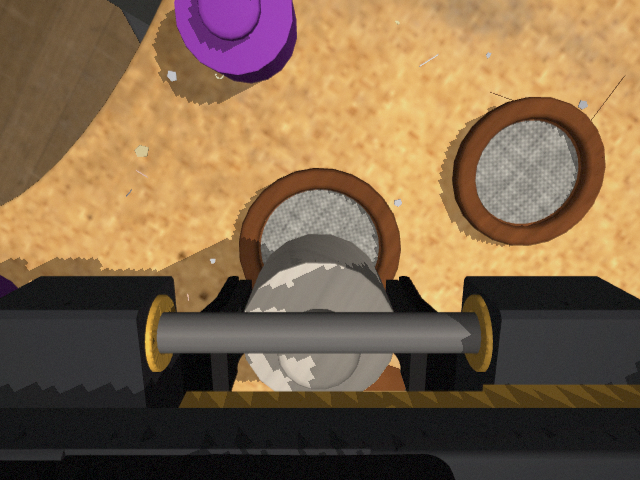

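The weight hangs upright over stand_1 (stand centre near pixel (320,245)), and the wrist fit agrees with the top view to 1 mm. Lowering now.

Emit:
play_rows([
  [[0,0,-0.015],[0,0,0]],
  [[0,0,-0.035],[0,0,0]],
  [[0,0,-0.05],[0,0,0]],
  [[0,0,-0.06],[0,0,0]],
  [[0,0,-0.067],[0,0,0]],
  [[0,0,-0.071],[0,0,0]],
  [[0,0,-0.074],[0,0,0]],
  [[0,0,-0.075],[0,0,0]],
  [[0,0,-0.075],[0,0,0]],
  [[0,0,-0.075],[0,0,0]],
])

```text
time_s: 7.38
position: [0.5125, 0.0821, 0.0428]
tcp_rot: [[0.444, 0.001, -0.896], [0.896, -0.0, 0.444], [0.0, -1.0, -0.001]]
force: [-0.7, -0.0, -5.1]
opening: 0.614
```

Emit:
play_rows([
  [[0,0,-0.0005],[0,0,0]],
  [[0,0,-0.001],[0,0,0]],
  [[0,0,-0.001],[0,0,0]],
  [[0,0,-0.001],[0,0,0]],
])

```text
time_s: 7.88
position: [0.5126, 0.0821, 0.0427]
tcp_rot: [[0.444, 0.001, -0.896], [0.896, -0.0, 0.444], [0.0, -1.0, -0.001]]
force: [-1.9, 0.3, 5.4]
opening: 0.611
```

Emit:
play_rows([
  [[0,0,0],[0,0,0]],
  [[0,0,0],[0,0,0]],
  [[0,0,0],[0,0,0]],
  [[0,0,0],[0,0,0]],
  [[0,0,0],[0,0,0]],
], gripper=0.07)

```text
time_s: 8.5
position: [0.5123, 0.0821, 0.0415]
tcp_rot: [[0.444, -0.0, -0.896], [0.896, 0.0, 0.444], [-0.0, -1.0, 0.0]]
force: [-1.1, 0.4, -1.0]
opening: 0.799
```

Emit:
play_rows([
  [[0,0,0.02],[0,0,0]],
  [[0,0,0.05],[0,0,0]],
  [[0,0,0.09],[0,0,0]],
  [[0,0,0.12],[0,0,0]],
  [[0,0,0.126],[0,0,0]],
  [[0,0,0.126],[0,0,0]],
])

```text
time_s: 9.25
position: [0.5121, 0.0821, 0.1673]
tcp_rot: [[0.444, -0.0, -0.896], [0.896, -0.0, 0.444], [-0.0, -1.0, 0.0]]
force: [0.3, 0.9, -1.0]
opening: 0.805
```

Run:
```python
from h import *
c=wrist();print(c["s"]["position"],c["s"]["force"])
print(weight(c,(.512,.082),.045),stand(c,(.512,.082),.048))
```

```text
[0.51205992 0.08209619 0.16728788] [ 0.3310178   0.87559217 -0.97467191]
(array([513.1,  81.9]), 54.1, 5617, array([512.6,  82.1]), np.float64(0.0578)) (array([513.6,  81.4]), np.float64(84.0), array([95.4816 , 95.09532], dtype=float32), 5944)
```

w1 is placed: the axes agree within 1 mm and the top is 57.8 mm high, against 57 expected. Next is w2.

Emit:
play_rows([
  [[0.02,0.02,0],[0,0,0]],
  [[0.05,0.05,0],[0,0,0]],
  [[0.085,0.086,0],[0,0,0]],
  [[0.115,0.116,0],[0,0,0]],
  [[0.135,0.136,0],[0,0,0]],
  [[0.146,0.148,0],[0,0,0]],
  [[0.146,0.148,0],[0,0,0]],
  [[0.146,0.148,0],[0,0,0]],
], gripper=0.075)

```text
time_s: 10.3
position: [0.657, 0.2294, 0.1659]
tcp_rot: [[0.444, -0.003, -0.896], [0.896, -0.001, 0.444], [-0.002, -1.0, 0.003]]
force: [0.5, 0.0, -0.7]
opening: 0.857
```

Run:
```python
from h import *
c=wrist();print(c["s"]["position"],c["s"]["joint_positions"].round(1))
print(weight(c,(.659,.230),.036))
cv2.imwrite("pics/w2.png",c["frame"][:,:,::-1])
```

```text
[0.65703049 0.22943189 0.16592721] [ 10.1  40.8  74.9  -0.   64.5 -53.6]
(array([660.3, 229.7]), 42.0, 3205, array([659.9, 230. ]), np.float64(0.0485))
```

View pics/w2.png

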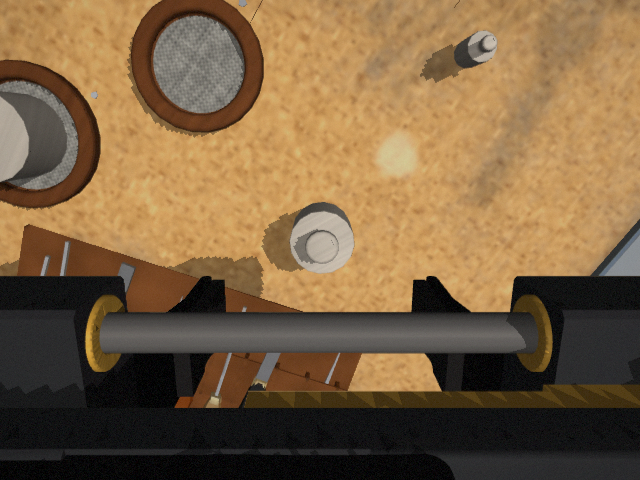

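The view shows w2 at (322,240), clear of the knife roll; w1 sits in its well at the left edge and w4 stands at (485,45). Descending with a 2 mm correction in x.

Emit:
play_rows([
  [[0.002,0,-0.03],[0,0,0]],
  [[0.002,0,-0.06],[0,0,0]],
  [[0.002,0,-0.085],[0,0,0]],
  [[0.002,0,-0.105],[0,0,0]],
  [[0.002,0,-0.12],[0,0,0]],
  [[0.002,0,-0.126],[0,0,0]],
  [[0.002,0,-0.129],[0,0,0]],
  [[0.002,0,-0.129],[0,0,0]],
])

```text
time_s: 11.35
position: [0.6607, 0.2302, 0.0391]
tcp_rot: [[0.444, 0.001, -0.896], [0.896, 0.0, 0.444], [0.001, -1.0, -0.001]]
force: [-0.9, 0.6, 0.4]
opening: 0.863
```

Emit:
play_rows([
  [[0,0,0],[0,0,0]],
  [[0,0,0],[0,0,0]],
  [[0,0,0],[0,0,0]],
  [[0,0,0],[0,0,0]],
  [[0,0,0],[0,0,0]],
  [[0,0,0],[0,0,0]],
  [[0,0,0],[0,0,0]],
  [[0,0,0],[0,0,0]],
], gripper=0.025)

```text
time_s: 12.35
position: [0.6603, 0.23, 0.0387]
tcp_rot: [[0.444, -0.0, -0.896], [0.896, -0.0, 0.444], [-0.0, -1.0, -0.0]]
force: [-0.6, -1.0, 1.7]
opening: 0.478
```

Emit:
play_rows([
  [[0,0,0.005],[0,0,0]],
  [[0,0,0.015],[0,0,0]],
  [[0,0,0.03],[0,0,0]],
  [[0,0,0.05],[0,0,0]],
  [[0,0,0.07],[0,0,0]],
  [[0,0,0.08],[0,0,0]],
  [[0,0,0.08],[0,0,0]],
])

```text
time_s: 13.22
position: [0.6611, 0.2302, 0.1202]
tcp_rot: [[0.444, 0.003, -0.896], [0.896, 0.0, 0.444], [0.002, -1.0, -0.002]]
force: [0.3, -0.2, -4.6]
opening: 0.477
```

Emit:
play_rows([
  [[-0.01,-0.002,0],[0,0,0]],
  [[-0.03,-0.005,0],[0,0,0]],
  [[-0.055,-0.009,0],[0,0,0]],
  [[-0.08,-0.013,0],[0,0,0]],
  [[-0.103,-0.017,0],[0,0,0]],
  [[-0.121,-0.02,0],[0,0,0]],
  [[-0.131,-0.021,0],[0,0,0]],
  [[-0.135,-0.022,0],[0,0,0]],
  [[-0.135,-0.022,0],[0,0,0]],
  [[-0.135,-0.022,0],[0,0,0]],
])

```text
time_s: 14.48
position: [0.5262, 0.2082, 0.1186]
tcp_rot: [[0.444, 0.001, -0.896], [0.896, 0.0, 0.444], [0.001, -1.0, -0.001]]
force: [-0.8, 0.2, -3.6]
opening: 0.475
```

Run:
```python
from h import *
c=wrist();print(c["s"]["position"],c["s"]["force"])
print(stand(c,(.525,.208),.042))
```

```text
[0.52623859 0.20815904 0.11860323] [-0.75544226  0.18919797 -3.57211154]
(array([525.1, 207.9]), np.float64(71.8), array([79.46402, 83.16817], dtype=float32), 5149)
```

Emit:
play_rows([
  [[0,0,-0.015],[0,0,0]],
  [[0,0,-0.035],[0,0,0]],
  [[0,0,-0.05],[0,0,0]],
  [[0,0,-0.06],[0,0,0]],
  [[0,0,-0.067],[0,0,0]],
  [[0,0,-0.071],[0,0,0]],
  [[0,0,-0.074],[0,0,0]],
  [[0,0,-0.075],[0,0,0]],
  [[0,0,-0.0755],[0,0,0]],
  [[0,0,-0.076],[0,0,0]],
])

```text
time_s: 15.78
position: [0.5255, 0.2081, 0.0436]
tcp_rot: [[0.444, 0.001, -0.896], [0.896, 0.0, 0.444], [0.0, -1.0, -0.001]]
force: [-2.6, -0.8, 7.9]
opening: 0.478
```

Emit:
play_rows([
  [[0,0,0],[0,0,0]],
  [[0,0,0],[0,0,0]],
  [[0,0,0],[0,0,0]],
])

```text
time_s: 16.15
position: [0.5255, 0.2081, 0.0436]
tcp_rot: [[0.444, 0.001, -0.896], [0.896, 0.0, 0.444], [0.0, -1.0, -0.001]]
force: [-1.5, 0.6, 5.5]
opening: 0.479
```

In contact. Releasing, rising and going on toward w3 at (0.384, 0.222).

Emit:
play_rows([
  [[0,0,0],[0,0,0]],
  [[0,0,0],[0,0,0]],
  [[0,0,0],[0,0,0]],
  [[0,0,0],[0,0,0]],
  [[0,0,0],[0,0,0]],
], gripper=0.058)

```text
time_s: 16.77
position: [0.5253, 0.2081, 0.0425]
tcp_rot: [[0.444, -0.0, -0.896], [0.896, -0.0, 0.444], [-0.0, -1.0, 0.0]]
force: [-0.3, -0.8, 0.6]
opening: 0.663
```

Emit:
play_rows([
  [[0,0,0.02],[0,0,0]],
  [[0,0,0.05],[0,0,0]],
  [[0,0,0.09],[0,0,0]],
  [[0,0,0.12],[0,0,0]],
  [[0,0,0.126],[0,0,0]],
  [[0,0,0.126],[0,0,0]],
])

```text
time_s: 17.52
position: [0.525, 0.208, 0.1683]
tcp_rot: [[0.444, -0.0, -0.896], [0.896, -0.0, 0.444], [-0.0, -1.0, 0.0]]
force: [0.8, -0.2, -1.1]
opening: 0.667
```

Run:
```python
from h import *
c=wrist();print(c["s"]["position"],c["s"]["force"])
print(weight(c,(.525,.208),.041),stand(c,(.525,.208),.042))
```

```text
[0.52503426 0.20802985 0.16827676] [ 0.77550581 -0.17360193 -1.10475995]
(array([525.6, 208.2]), 41.9, 3288, array([525.2, 208.3]), np.float64(0.0537)) (array([525.9, 207.6]), np.float64(71.9), array([83.38153, 83.53529], dtype=float32), 5224)
```

Emit:
play_rows([
  [[-0.015,0.002,0],[0,0,0]],
  [[-0.045,0.005,0],[0,0,0]],
  [[-0.08,0.009,0],[0,0,0]],
  [[-0.11,0.012,0],[0,0,0]],
  [[-0.13,0.014,0],[0,0,0]],
  [[-0.141,0.014,0],[0,0,0]],
  [[-0.141,0.014,0],[0,0,0]],
  [[-0.141,0.014,0],[0,0,0]],
])

```text
time_s: 18.58
position: [0.3853, 0.2222, 0.1685]
tcp_rot: [[0.444, 0.001, -0.896], [0.896, 0.0, 0.444], [0.001, -1.0, -0.001]]
force: [-0.4, 0.6, -0.5]
opening: 0.669
```

Run:
```python
from h import *
c=wrist();print(c["s"]["position"],c["s"]["joint_positions"].round(1))
print(weight(c,(.384,.222),.032))
cv2.imwrite("pics/w3.png",c["frame"][:,:,::-1])
```

```text
[0.38530492 0.22217329 0.16850654] [ 15.5  24.2 111.9  -0.   43.8 -48.1]
(array([385.4, 221.3]), 29.9, 1576, array([384.9, 221.6]), np.float64(0.0453))
```

View pics/w3.png

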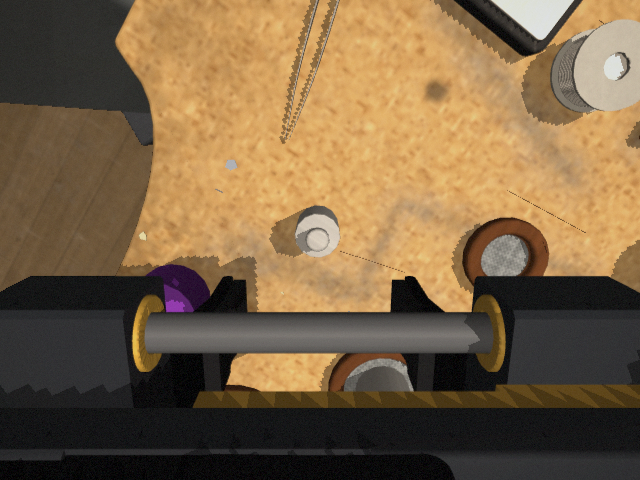

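w3 is at (318,235), centred between the fingers; w2 sits in its stand and is good. Descending.

Emit:
play_rows([
  [[0,0,-0.03],[0,0,0]],
  [[0,0,-0.06],[0,0,0]],
  [[0,0,-0.085],[0,0,0]],
  [[0,0,-0.105],[0,0,0]],
  [[0,0,-0.12],[0,0,0]],
  [[0,0,-0.127],[0,0,0]],
  [[0,0,-0.131],[0,0,0]],
  [[0,0,-0.131],[0,0,0]],
])

```text
time_s: 19.62
position: [0.3846, 0.2221, 0.0376]
tcp_rot: [[0.444, 0.0, -0.896], [0.896, 0.0, 0.444], [0.0, -1.0, -0.0]]
force: [-0.3, -0.7, -0.4]
opening: 0.662
```

Emit:
play_rows([
  [[0,0,0],[0,0,0]],
  [[0,0,0],[0,0,0]],
  [[0,0,0],[0,0,0]],
  [[0,0,0],[0,0,0]],
  [[0,0,0],[0,0,0]],
  [[0,0,0],[0,0,0]],
  [[0,0,0],[0,0,0]],
  [[0,0,0],[0,0,0]],
], gripper=0.015)

```text
time_s: 20.62
position: [0.3843, 0.2221, 0.0377]
tcp_rot: [[0.444, 0.0, -0.896], [0.896, 0.0, 0.444], [0.0, -1.0, -0.0]]
force: [-0.4, 0.4, 4.9]
opening: 0.337
```

Emit:
play_rows([
  [[0,0,0.005],[0,0,0]],
  [[0,0,0.015],[0,0,0]],
  [[0,0,0.03],[0,0,0]],
  [[0,0,0.05],[0,0,0]],
  [[0,0,0.075],[0,0,0]],
  [[0,0,0.095],[0,0,0]],
  [[0,0,0.105],[0,0,0]],
  [[0,0,0.105],[0,0,0]],
])

```text
time_s: 21.62
position: [0.3845, 0.2221, 0.1431]
tcp_rot: [[0.444, 0.001, -0.896], [0.896, 0.0, 0.444], [0.001, -1.0, -0.001]]
force: [0.1, 0.5, -1.3]
opening: 0.338
```

Emit:
play_rows([
  [[0.006,-0.01,0],[0,0,0]],
  [[0.022,-0.037,0],[0,0,0]],
  [[0.045,-0.075,0],[0,0,0]],
  [[0.07,-0.117,0],[0,0,0]],
  [[0.095,-0.16,0],[0,0,0]],
  [[0.12,-0.202,0],[0,0,0]],
  [[0.143,-0.241,0],[0,0,0]],
  [[0.162,-0.273,0],[0,0,0]],
  [[0.174,-0.293,0],[0,0,0]],
  [[0.178,-0.3,0],[0,0,0]],
])

```text
time_s: 22.88
position: [0.5624, -0.0791, 0.1417]
tcp_rot: [[0.445, -0.001, -0.895], [0.895, 0.001, 0.445], [-0.0, -1.0, 0.001]]
force: [-0.4, 0.7, -1.9]
opening: 0.338
```

Emit:
play_rows([
  [[0,0,-0.01],[0,0,0]],
  [[0,0,-0.02],[0,0,0]],
  [[0,0,-0.025],[0,0,0]],
  [[0,0,-0.025],[0,0,0]],
])

```text
time_s: 23.38
position: [0.5616, -0.0771, 0.1169]
tcp_rot: [[0.443, -0.002, -0.897], [0.897, 0.001, 0.443], [-0.0, -1.0, 0.002]]
force: [-0.4, -0.0, -2.3]
opening: 0.338
```

Run:
```python
from h import *
c=wrist();print(c["s"]["position"],c["s"]["force"],c["s"]["joint_positions"].round(1))
print(stand(c,(.562,-.0785),.036))
cv2.imwrite("pics/s3.png",c["frame"][:,:,::-1])
```

```text
[ 0.56163729 -0.07708329  0.11689289] [-0.41384623 -0.04230664 -2.30284344] [-19.1  36.3  96.8   0.   47.1 -82.8]
(array([562.2, -79. ]), np.float64(59.3), array([69.89459, 71.1616 ], dtype=float32), 4291)
```

View pics/s3.png

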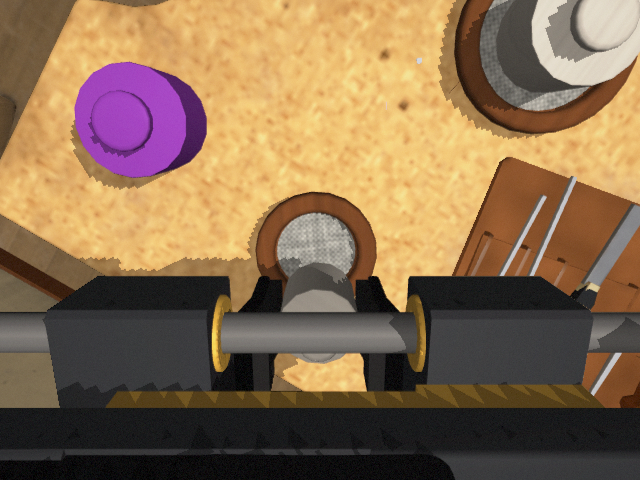

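w3 hangs upright over stand_3, whose well is near (316,245). Lowering.

Emit:
play_rows([
  [[0,-0.001,-0.015],[0,0,0]],
  [[0,-0.001,-0.035],[0,0,0]],
  [[0,-0.001,-0.05],[0,0,0]],
  [[0,-0.001,-0.06],[0,0,0]],
  [[0,-0.001,-0.067],[0,0,0]],
  [[0,-0.001,-0.071],[0,0,0]],
  [[0,-0.001,-0.074],[0,0,0]],
  [[0,-0.001,-0.075],[0,0,0]],
  [[0,-0.001,-0.0755],[0,0,0]],
  [[0,-0.001,-0.0755],[0,0,0]],
])

```text
time_s: 24.68
position: [0.5625, -0.079, 0.0428]
tcp_rot: [[0.444, 0.001, -0.896], [0.896, -0.0, 0.444], [0.0, -1.0, -0.001]]
force: [-1.9, -0.6, 4.5]
opening: 0.335
```

Emit:
play_rows([
  [[0,0,0],[0,0,0]],
  [[0,0,0],[0,0,0]],
])

```text
time_s: 24.92
position: [0.5625, -0.079, 0.0428]
tcp_rot: [[0.444, 0.001, -0.896], [0.896, -0.0, 0.444], [0.0, -1.0, -0.001]]
force: [-1.3, 0.6, 5.9]
opening: 0.334
```

Emit:
play_rows([
  [[0,0,0],[0,0,0]],
  [[0,0,0],[0,0,0]],
  [[0,0,0],[0,0,0]],
  [[0,0,0],[0,0,0]],
  [[0,0,0],[0,0,0]],
], gripper=0.046)

```text
time_s: 25.55
position: [0.5623, -0.0789, 0.0419]
tcp_rot: [[0.444, -0.0, -0.896], [0.896, 0.0, 0.444], [-0.0, -1.0, 0.0]]
force: [-0.5, 0.6, 0.7]
opening: 0.528
```

Emit:
play_rows([
  [[0,0,0.02],[0,0,0]],
  [[0,0,0.05],[0,0,0]],
  [[0,0,0.09],[0,0,0]],
  [[0,0,0.12],[0,0,0]],
  [[0,0,0.126],[0,0,0]],
  [[0,0,0.126],[0,0,0]],
])

```text
time_s: 26.3
position: [0.562, -0.0788, 0.1678]
tcp_rot: [[0.444, -0.0, -0.896], [0.896, 0.0, 0.444], [-0.0, -1.0, 0.0]]
force: [0.4, 0.1, -0.7]
opening: 0.528
```

Run:
```python
from h import *
c=wrist();print(c["s"]["position"],c["s"]["force"])
print(weight(c,(.562,-.079),.037),stand(c,(.562,-.079),.036))
```

```text
[ 0.56202373 -0.07882282  0.16777758] [ 0.35228067  0.07713115 -0.65767758]
(array([563.4, -79.4]), 30.0, 1644, array([563.1, -79.2]), np.float64(0.0497)) (array([563.4, -79.7]), np.float64(60.1), array([71.13385, 71.38082], dtype=float32), 4336)
```

Emit:
play_rows([
  [[0.001,0.015,0],[0,0,0]],
  [[0.004,0.055,0],[0,0,0]],
  [[0.008,0.11,0],[0,0,0]],
  [[0.012,0.168,0],[0,0,0]],
  [[0.017,0.226,0],[0,0,0]],
  [[0.022,0.284,0],[0,0,0]],
  [[0.026,0.34,0],[0,0,0]],
  [[0.03,0.39,0],[0,0,0]],
  [[0.033,0.43,0],[0,0,0]],
  [[0.034,0.446,0],[0,0,0]],
])

```text
time_s: 27.6
position: [0.5947, 0.37, 0.1663]
tcp_rot: [[0.441, -0.002, -0.898], [0.898, -0.001, 0.441], [-0.001, -1.0, 0.002]]
force: [-0.3, 0.2, 0.1]
opening: 0.529
```

Emit:
play_rows([
  [[0,0,0],[0,0,0]],
  [[0,0,0],[0,0,0]],
  [[0,0,0],[0,0,0]],
  [[0,0,0],[0,0,0]],
])

```text
time_s: 28.1
position: [0.5967, 0.3659, 0.1682]
tcp_rot: [[0.445, -0.0, -0.895], [0.895, -0.0, 0.445], [-0.0, -1.0, -0.0]]
force: [0.1, 0.5, -0.2]
opening: 0.531
```

Run:
```python
from h import *
c=wrist();print(c["s"]["position"],c["s"]["joint_positions"].round(1))
print(weight(c,(.596,.367),.028,.025))
cv2.imwrite("pics/w4.png",c["frame"][:,:,::-1])
```

```text
[0.59665016 0.36586711 0.16823477] [ 22.4  40.9  74.3  -0.   64.8 -41.2]
(array([596.4, 366.9]), 18.0, 565, array([596.3, 366.8]), np.float64(0.0404))
```

View pics/w4.png

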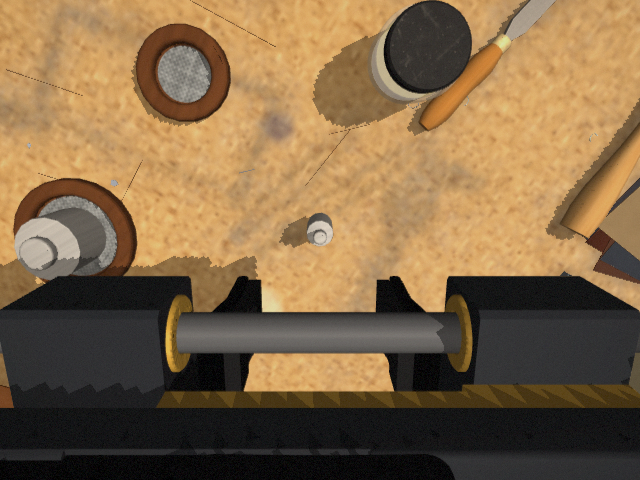

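w3 is seated well. w4 is at (320,232), centred; the jar at (425,50) is 122 mm away. I'll check the camera's height before going down beside the jar.

```bash
python3 -c "
from h import *
c=wrist();print(c['hand_eye'][:3,3],c['T'][:3,3])"
```

```text
[ 7.11277804e-05 -1.36008680e-01  6.91675343e-02] [0.53471181 0.39697673 0.30429471]
```

Camera is 136 mm above the TCP, so it is clear of the jar.

Emit:
play_rows([
  [[0,0,-0.03],[0,0,0]],
  [[0,0,-0.06],[0,0,0]],
  [[0,0,-0.085],[0,0,0]],
  [[0,0,-0.105],[0,0,0]],
  [[0,0,-0.12],[0,0,0]],
  [[0,0,-0.127],[0,0,0]],
  [[0,0,-0.13],[0,0,0]],
  [[0,0,-0.13],[0,0,0]],
], gripper=0.04)

```text
time_s: 29.2
position: [0.5967, 0.3673, 0.0385]
tcp_rot: [[0.444, 0.001, -0.896], [0.896, 0.0, 0.444], [0.001, -1.0, -0.001]]
force: [0.4, 0.5, -0.0]
opening: 0.462
```

Emit:
play_rows([
  [[0,0,0],[0,0,0]],
  [[0,0,0],[0,0,0]],
  [[0,0,0],[0,0,0]],
  [[0,0,0],[0,0,0]],
], gripper=0.024)

```text
time_s: 29.7
position: [0.5964, 0.3671, 0.0382]
tcp_rot: [[0.444, 0.0, -0.896], [0.896, 0.0, 0.444], [0.0, -1.0, -0.0]]
force: [0.0, 0.1, -0.1]
opening: 0.277
```

Emit:
play_rows([
  [[0,0,0],[0,0,0]],
  [[0,0,0],[0,0,0]],
  [[0,0,0],[0,0,0]],
  [[0,0,0],[0,0,0]],
  [[0,0,0],[0,0,0]],
  [[0,0,0],[0,0,0]],
], gripper=0.008)

```text
time_s: 30.45
position: [0.5963, 0.3671, 0.038]
tcp_rot: [[0.444, -0.0, -0.896], [0.896, -0.0, 0.444], [-0.0, -1.0, 0.0]]
force: [1.1, -0.7, -0.7]
opening: 0.196
```

Emit:
play_rows([
  [[0,0,0.005],[0,0,0]],
  [[0,0,0.015],[0,0,0]],
  [[0,0,0.03],[0,0,0]],
  [[0,0,0.05],[0,0,0]],
  [[0,0,0.07],[0,0,0]],
  [[0,0,0.08],[0,0,0]],
  [[0,0,0.08],[0,0,0]],
])

```text
time_s: 31.32
position: [0.5969, 0.3674, 0.1196]
tcp_rot: [[0.444, 0.002, -0.896], [0.896, 0.001, 0.444], [0.002, -1.0, -0.002]]
force: [-0.2, -0.1, 0.0]
opening: 0.196
```

Emit:
play_rows([
  [[-0.01,-0.003,0],[0,0,0]],
  [[-0.03,-0.008,0],[0,0,0]],
  [[-0.055,-0.015,0],[0,0,0]],
  [[-0.08,-0.022,0],[0,0,0]],
  [[-0.102,-0.028,0],[0,0,0]],
  [[-0.118,-0.032,0],[0,0,0]],
  [[-0.127,-0.034,0],[0,0,0]],
  [[-0.13,-0.035,0],[0,0,0]],
  [[-0.13,-0.035,0],[0,0,0]],
  [[-0.13,-0.035,0],[0,0,0]],
])

```text
time_s: 32.58
position: [0.4671, 0.3323, 0.1181]
tcp_rot: [[0.444, 0.001, -0.896], [0.896, 0.0, 0.444], [0.001, -1.0, -0.001]]
force: [-0.3, -0.4, 0.3]
opening: 0.198
```

Run:
```python
from h import *
c=wrist();print(c["s"]["position"],c["s"]["force"],c["s"]["opening"])
print(stand(c,(.466,.332),.03))
cv2.imwrite("pics/s4.png",c["frame"][:,:,::-1])
```

```text
[0.46707441 0.33225077 0.11806881] [-0.26836378 -0.35494981  0.26117358] 0.1975854412005053
(array([465.1, 333.4]), np.float64(48.2), array([59.127136, 59.407074], dtype=float32), 4094)
```

View pics/s4.png

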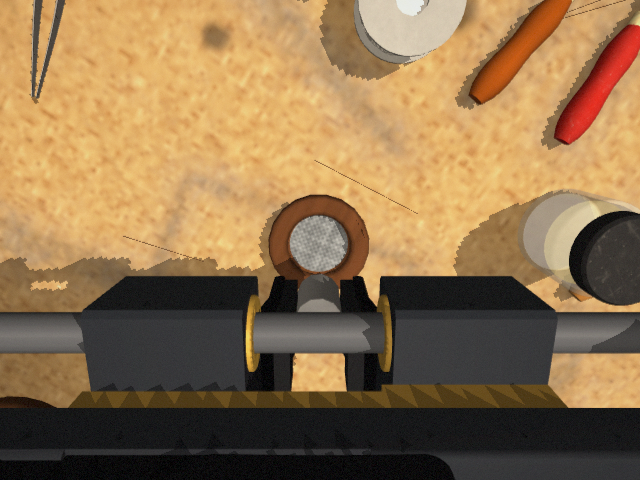

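w4 is held upright over stand_4 (well at (318,243)). Lowering with a 1 mm correction.

Emit:
play_rows([
  [[-0.001,0.001,-0.015],[0,0,0]],
  [[-0.001,0.001,-0.035],[0,0,0]],
  [[-0.001,0.001,-0.05],[0,0,0]],
  [[-0.001,0.001,-0.06],[0,0,0]],
  [[-0.001,0.001,-0.067],[0,0,0]],
  [[-0.001,0.001,-0.071],[0,0,0]],
  [[-0.001,0.001,-0.0735],[0,0,0]],
  [[-0.001,0.001,-0.0745],[0,0,0]],
  [[-0.001,0.001,-0.075],[0,0,0]],
  [[-0.001,0.001,-0.0755],[0,0,0]],
])

```text
time_s: 33.88
position: [0.4655, 0.3332, 0.0429]
tcp_rot: [[0.444, 0.001, -0.896], [0.896, 0.0, 0.444], [0.0, -1.0, -0.0]]
force: [-1.1, -1.2, 3.8]
opening: 0.196
```

Emit:
play_rows([
  [[0,0,0],[0,0,0]],
  [[0,0,0],[0,0,0]],
  [[0,0,0],[0,0,0]],
])

```text
time_s: 34.25
position: [0.4655, 0.3332, 0.0429]
tcp_rot: [[0.444, 0.001, -0.896], [0.896, 0.0, 0.444], [0.0, -1.0, -0.0]]
force: [-1.0, 0.4, 4.8]
opening: 0.193
```

Emit:
play_rows([
  [[0,0,0],[0,0,0]],
  [[0,0,0],[0,0,0]],
  [[0,0,0],[0,0,0]],
  [[0,0,0],[0,0,0]],
  [[0,0,0],[0,0,0]],
], gripper=0.036)

```text
time_s: 34.88
position: [0.4653, 0.3331, 0.0425]
tcp_rot: [[0.444, -0.0, -0.896], [0.896, -0.0, 0.444], [-0.0, -1.0, 0.0]]
force: [0.5, -0.8, -0.3]
opening: 0.411
```

Emit:
play_rows([
  [[0,0,0.02],[0,0,0]],
  [[0,0,0.05],[0,0,0]],
  [[0,0,0.09],[0,0,0]],
  [[0,0,0.12],[0,0,0]],
  [[0,0,0.16],[0,0,0]],
  [[0,0,0.18],[0,0,0]],
  [[0,0,0.18],[0,0,0]],
])

```text
time_s: 35.75
position: [0.4662, 0.3335, 0.2243]
tcp_rot: [[0.444, 0.004, -0.896], [0.896, 0.002, 0.444], [0.003, -1.0, -0.003]]
force: [0.9, -0.2, -0.7]
opening: 0.414
```

Run:
```python
from h import *
c=wrist();print(c["s"]["time_s"],c["s"]["position"],c["s"]["force"])
print(weight(c,(.4655,.333),.033,.025),stand(c,(.4655,.333),.03))
```

```text
35.75 [0.46620307 0.3335218  0.22428143] [ 0.90272777 -0.23635338 -0.66965565]
(array([465.7, 333. ]), 17.9, 414, array([465.5, 333.1]), np.float64(0.0456)) (array([466.1, 332.9]), np.float64(48.7), array([59.593384, 59.2688  ], dtype=float32), 2499)
```

Emit:
play_rows([
  [[-0.02,0.04,0],[0,0,0]],
  [[-0.05,0.09,0],[0,0,0]],
  [[-0.08,0.13,0],[0,0,0]],
  [[-0.11,0.17,0],[0,0,0]],
  [[-0.14,0.2,0],[0,0,0]],
  [[-0.16,0.22,0],[0,0,0]],
  [[-0.16,0.22,0],[0,0,0]],
  [[-0.16,0.22,0],[0,0,0]],
])

```text
time_s: 36.8
position: [0.3053, 0.5522, 0.2211]
tcp_rot: [[0.444, -0.001, -0.896], [0.896, -0.002, 0.444], [-0.003, -1.0, -0.0]]
force: [-0.9, -0.4, 0.0]
opening: 0.412
```

Run:
```python
from h import *
from rig import *
c=capture("top");o=dict(np.load("top0.npz"))
for n,p,h in [("w1",(.512,.082),.045),("w2",(.525,.208),.041),("w3",(.562,-.079),.037),("w4",(.4655,.333),.033)]: print(n,weight(c,(p),h,.035))
for n,p,h in [("jar",(.523,.466),.06),("spool",(.355,.425),.026)]:print(n,weight(o,p,h,.05),weight(c,p,h,.05))
cv2.imwrite("pics/end.png",cv2.resize(c["frame"][150:345,180:480,::-1],None,fx=2.6,fy=2.6,interpolation=2))
```

```text
w1 (array([512.3,  82.8]), 54.8, 440, array([511.7,  82.6]), np.float64(0.0617))
w2 (array([524. , 208.4]), 42.5, 263, array([523.7, 208.7]), np.float64(0.0578))
w3 (array([561.6, -78. ]), 30.3, 138, array([561.5, -77.8]), np.float64(0.0532))
w4 (array([464.1, 333.6]), 17.9, 52, array([465.1, 333.6]), np.float64(0.0484))
jar (array([522.9, 465.9]), 45.7, 329, array([524.2, 465.8]), np.float64(0.071)) (array([523.1, 466.4]), 45.9, 326, array([519.7, 464.6]), np.float64(0.0716))
spool (array([351.6, 424.3]), 92.7, 483, array([370.6, 432.6]), np.float64(0.0363)) (array([351.6, 425.3]), 91.6, 499, array([383.6, 418. ]), np.float64(0.0357))
```

View pics/end.png

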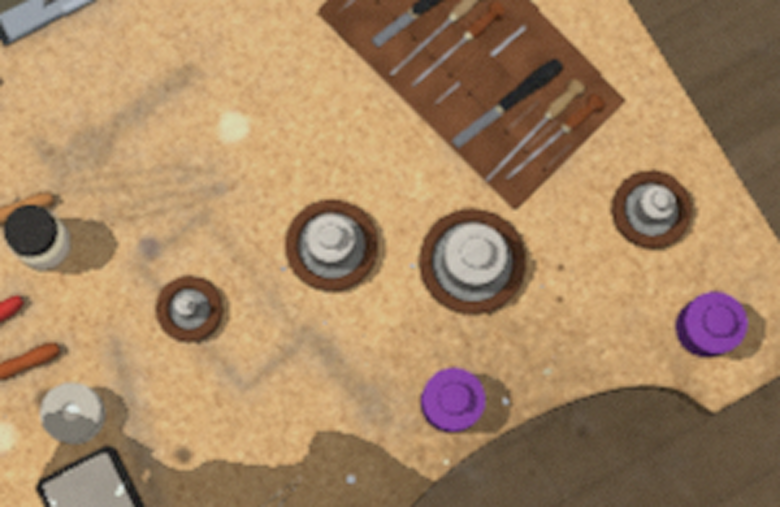

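All four weights stand upright in their own wells, at crop (472,260), (331,243), (652,209) and (190,308). The jar at (36,238), the spool at (72,412) and the purple pieces are unmoved, so I'm handing in.

```bash
python3 -c "
from rig import *
print(hand_in())"
```

```text
the job is handed in; nothing more can be done
None
```

I put all four steel weights into their stands by size and handed the job in at about 37 s of the 120 s allowed; no verdict was reported.

- **Placing:** I gripped each weight by its body, lowered it until light contact showed (about 4 to 8 N), and only then let go.
- **Fit in the wells:** Wrist camera checks after each release showed every weight within about 1 mm of its well's centre. The tops were within 1 mm of the height expected on the well floor.
- **Bystanders:** In the final top view the jar and the spool are within about 1 mm of where they started. The spool fit also takes in the nearby pocket scale, so that figure is rough. The purple look-alikes were not touched.
- **Disagreement:** The top camera's depth reads tall things 4 to 6 mm too high, for the weights before and after the move and also for the jar and spool. I took that as a camera offset and relied on the wrist camera for heights.

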